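# Roll a handle blank into the sawing jig and clamp it against the stop

## Robot

A 6-joint arm with a two-finger parallel gripper is mounted at the origin on a cart in front of the work surface, level with it; the furniture and walls round the work are solid. World frame = base frame: x ahead of the robot, y to its left, z up, the work surface at z = 0. Lengths are in m, angles in rad, forces in N, time in s.
With the tool pointing down it reaches from about 0.425 to 0.95 m from the base axis. Payload 14.7 kg.
Tool frame: the origin (TCP) lies midway between the tips of the shut fingers; the grasp point (between the pads) lies 19 mm behind it; z points along the fingers, y is the line along which they close (so a half turn about z gives the same grasp; the last joint's range is limited). The gripper opens to 85 mm and grips with 20 to 120 N. Pads are 22 mm wide; open, the fingers measure 114 mm over their backs; the gripper's body (76 mm by 85 mm) begins 54 mm behind the grasp point. The pads swing forward as they close: fully open they stand 13 mm farther back than shut.
Start: joints at [1.216, 0.48, 1.596, -0, 1.065, -0.047], TCP at [0.197, 0.619, 0.231] pointing down, gripper open.
Joint ranges: [-2.75, 2.75], [-0.82, 2.05], [0.23, 2.67], [-1.56, 4.7], [0.09, 2.69], [-2.92, 2.92]. Speed limits (rad/s): [1.89, 1.89, 2.39, 3.01, 3.01, 3.01].

## Interface

Orientations are given as a unit quaternion [x, y, z, w].
In Python, from station import bot gives the robot as it stands.
- The arm moves only by the tool play_rows, never from a script. Its argument "moves" is one flat list of numbers, 7 for each row, row after row: the opening in per cent of the stroke, from 0 (shut) to 100 (fully open), then the shift along the world's x, y, z in cm, then the turn, a rotation vector about the world's x, y, z in rad. In form: [gripper, dx, dy, dz, ax, ay, az, gripper, dx, dy, dz, ax, ay, az, ...]. A call has 1 to 20 rows; each row is the pose to reach, as a shift and turn from the pose commanded when the call began; what a row does not reach only later rows make up. A row lasts 1/8 s, in which the tool goes at most 62.5 mm and 10.7 degrees, less where a joint would pass 70% of its speed; a pose out of reach is approached as far as the arm can. A call with a gripper value outside its range is refused whole. The fingers move at their own pace and stop on an object; "grip_force" is the grip in N (left out, the last holds). Time passes only in rows, so rows that repeat a pose let the fingers close. It gives the time, the measured TCP pose, the force, the opening and the grip force at its end, in the units of the state.
- bot.sense(): the state, without advancing time (a new reading comes with each control period).
- bot.get_image(name): name is "scene" or "top"; returns the picture (400x640x3 uint8, blue, green, red); there is no depth.
- bot.camera_model(name): a dict with "fx", "fy", "cx", "cy" (pixels), "eye" and "orientation" of the camera in the world. Camera axes: x right, y down, z forward; pixel columns grow to the right and rows downward; lengths in m; the calibration is good to about 2 mm. A picture is of the moment at which its call begins. camera_model takes no time and is no camera call.
- bot.sign_off(): hands the job in; it is judged then, once.
The state is a dict: "t": time; "qpos": joint angles; "joint_velocities": joint speeds; "joint_torque": joint torques, N m; "ee_pos": TCP position; "ee_rot": TCP orientation; "contact_force": force on the tool from outside, world axes, zero at the start; "ft_torque": the same for the moment, N m; "grip_width": finger opening in m; "finger_force": force on a finger pad.
Only numpy, scipy, OpenCV 4.12 (cv2) and the standard library are available. Lean on these libraries where they do the work, as an engineer would, in place of code of your own. Each camera call takes 0.05 s, during which the arm holds its last target. There are 200 camera calls.

## Task

Set up the round wooden handle blank for sawing, without gripping or lifting it: push it by its side so that it rolls along the bench, up the sloped front lip of the wooden sawing jig and down into the V-groove. Then push its free left-hand end so that it slides along the groove until its other end is up against the dark end stop, and last press the red handle of the toggle clamp fully down so that the rubber foot holds the blank. Leave the tape measure, the marker and the paint tin alone.

Things in the scene. Friction and masses are not known exactly. Their poses are not given: they have to be found in the camera images.
- blank: round pale wooden bar, 32 mm thick, 140 mm long, about 0.1 kg, loose. Origin mid-length on its axis (16 mm up while on the bench); y axis along the bar (+y left), x and z turn as it rolls. A thin dark pencil ring 55 mm from the middle marks its left end. It starts in front of the jig, 30 to 45 mm left of its final place. It rolls easily and soon stops when let go
- jig: brown wooden sawing jig, immovable. x from its front to its back (away from the robot), y left along the V-groove, z up. Origin at bench level under the bottom line of the 90 degree groove, straight below the middle of the blank when home; its axis is then at x = 0, z = 24 mm. Groove and ramp run from y = -70 mm (end stop) to y = +125 mm (open left end); a 3 mm saw kerf crosses at y = +55 mm
- ramp_foot (a point): front edge of the jig's sloped lip, at x = -66, y = 0, z = 1 mm of the jig. From here the ramp rises evenly to 16 mm height at x = -19 mm; a flat crest 16 mm high follows to x = -15 mm, then the groove wall falls at 45 degrees to 1.4 mm height at x = 0; the far wall rises at 45 degrees to 34 mm height at x = +33 mm, flat top to +46 mm
- stop_face (a point): on the face of the dark wooden end stop that the blank's right end must meet, on the axis of a blank in the groove: jig x = 0, y = -70, z = 24 mm. The stop is 15 mm thick, 41 mm high and reaches from x = -25 to +41 mm. The groove's other end is open
- clamp_handle (a joint): red clamp handle: 0 = open, raised 63 degrees, pointing up and back, clamp arm upright; 1.10 rad = fully down, level, pointing back (jig +x), arm level over the groove, foot pressed on the blank. Turns about the jig's y axis at handle_pivot. A stiff pivot keeps it where it is left; pushed at its end it takes 5 to 10 N; the foot presses over the last 0.04 rad
- handle_end (a point): on the axis of the red handle's round grip, 66 mm from the pivot. The grip is 17 mm thick and reaches from 18 to 78 mm from the pivot
- handle_pivot (a point): the red handle's pivot, fixed at x = 74, y = 30, z = 60 mm of the jig, between two steel cheeks 68 mm high that stand on an 18 mm high ledge (x = 46 to 92, y = -15 to +75 mm) behind the groove
- clamp_foot: black rubber foot, 15 mm across, on the end of the clamp arm; origin in the middle of its underside. Sprung, gives up to 4.5 mm. With the clamp open it is in the air, about 110 mm above the bench, at x = +36, y = +30 mm of the jig; the upright arm reaches 125 mm
- tape_measure: yellow tape measure, 38 x 82 x 64 mm, stands left of the jig; origin under its middle; leave alone
- marker: black and white marker pen, 17 x 135 x 16 mm, lies left of the jig; origin under its middle; leave alone
- paint_tin: red and white paint tin, 77 mm across, 76 mm high, stands at the front right; origin under its middle; leave alone

How it is judged:
By the outcome, as a careful person would: the job done as asked, in the order asked, and still so for the second after the job is handed in, with the robot touching nothing.
It also fails if it takes over 67 s, if anything falls off the work surface, if the arm or the gripper's body presses on something with over 40 N, if the wrist force passes 120 N, or if a joint passes its speed limit or range.

## Working session

There is one attempt and no reset: what is moved stays moved. The work goes in short steps, Python scripts to look and compute and a tool call to move; the robot and the scene stay as the last step left them, time stands still between calls to the robot, and variables do not carry over. Pictures are saved under pics/ and viewed, at most 10 in all, crops included, and the job is handed in when it is done.

Besides the shell and the picture viewer there is one more tool, called after "Call:" as a command line: name --argument value ..., lists and objects as JSON in quotes. play_rows: Moves the arm, as the interface text tells. Its arguments: {"type":"object","properties":{"moves":{"type":"array"},"grip_force":{"type":"number"}},"required":["moves"]}

```bash
ls; mkdir -p pics; python3 - <<'E'
from station import bot
import cv2
for n in("scene","top"):
    cv2.imwrite(f"pics/{n}0.png",bot.get_image(n)); print(n,bot.camera_model(n))
s=bot.sense();print(s["t"],s["ee_pos"],s["ee_rot"],s["grip_width"])
E
```

```text
pics
scene {'fx': 398.29491365277755, 'fy': 398.29491365277755, 'cx': 320.1262508888681, 'cy': 206.79569684884856, 'eye': array([-0.09657782, -0.12722966,  0.85162739]), 'orientation': array([-0.62758649,  0.70126785, -0.24735165,  0.23059871])}
top {'fx': 415.22872957739963, 'fy': 415.22872957739963, 'cx': 314.75207563813433, 'cy': 200.92393454142908, 'eye': array([ 0.41713302, -0.21687104,  0.93646244]), 'orientation': array([ 0.71510795, -0.69670549,  0.03821964, -0.0419683 ])}
0.1 [0.19679982 0.61911058 0.23073994] [ 1.53310948e-01  9.88177851e-01 -5.28686705e-04 -9.64587535e-05] 0.08523785717754716
```

View pics/scene0.png

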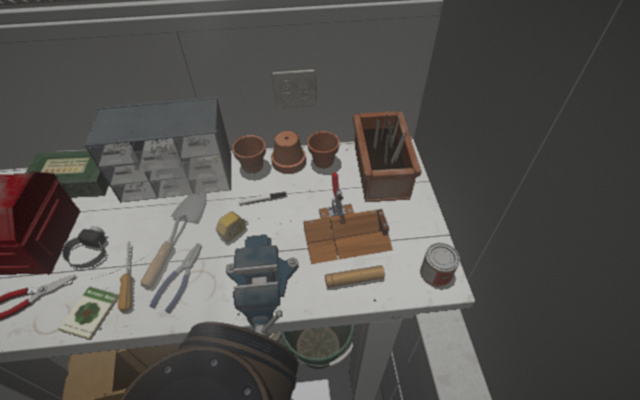

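View pics/top0.png

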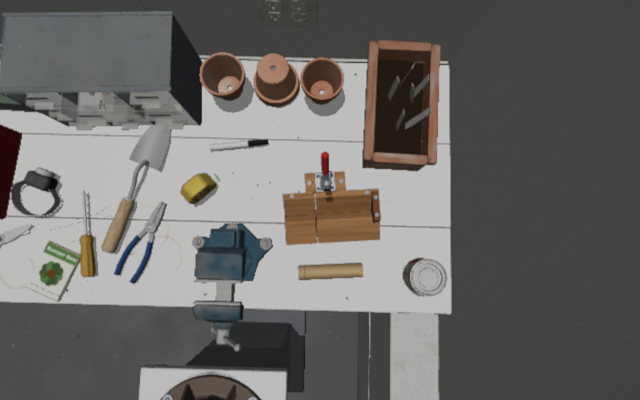

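The scene view shows the jig at about (345,232), the blank at (355,277) and the tin at (440,263). In the top view the jig is at (332,215), the blank at (330,271), the red handle tip at (325,155) and a vise at (235,250). I'll zoom in next.

```bash
cat > h.py <<'E'
import numpy as np, cv2
from scipy.spatial.transform import Rotation as R
from station import bot
def ray(n,uv):
    m=bot.camera_model(n); d=np.array([(uv[0]-m["cx"])/m["fx"],(uv[1]-m["cy"])/m["fy"],1.])
    return np.array(m["eye"]),R.from_quat(m["orientation"]).apply(d)
def plane(n,uv,z):
    e,d=ray(n,uv); return e+d*(z-e[2])/d[2]
def proj(n,p):
    m=bot.camera_model(n); c=R.from_quat(m["orientation"]).inv().apply(np.asarray(p)-m["eye"])
    return np.array([m["fx"]*c[0]/c[2]+m["cx"],m["fy"]*c[1]/c[2]+m["cy"]])
E
python3 - <<'E'
from h import *
t=cv2.imread("pics/top0.png");s=cv2.imread("pics/scene0.png")
a=cv2.resize(t[140:290,270:400],None,fx=4,fy=4,interpolation=cv2.INTER_CUBIC)[:600]
cv2.imwrite("pics/tc.png",a)
for n,uv,z in [("top",(330,271),.016),("scene",(355,277),.016),("top",(284,244),0),("top",(379,242),0)]: print(n,plane(n,uv,z))
E
```

```text
top [ 0.36849665 -0.24802044  0.016     ]
scene [ 0.36590481 -0.2487967   0.016     ]
top [ 0.42473321 -0.14406319  0.        ]
top [ 0.43478783 -0.3570087   0.        ]
```

View pics/tc.png

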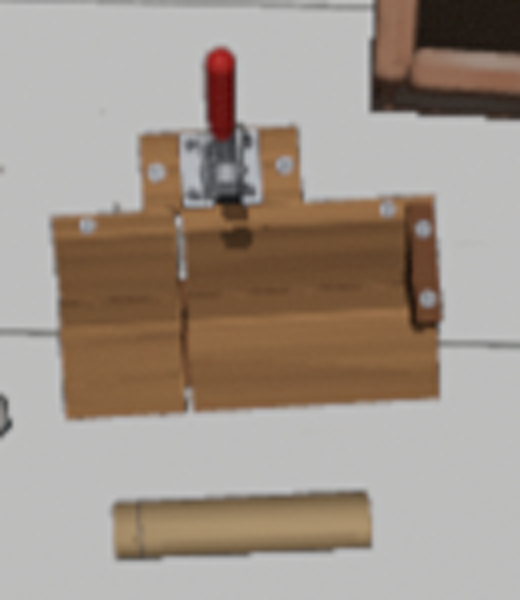

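```bash
cat > m.py <<'E'
from h import *
c=lambda u,v:(270+(u+.5)/4-.5,140+(v+.5)/4-.5)
FL=plane("top",c(67,418),.001);FR=plane("top",c(438,398),.001)
BL=plane("top",c(53,217),.034);BR=plane("top",c(435,196),.034)
print("FL",FL,"FR",FR,np.linalg.norm(FL-FR),"BL",BL,"BR",BR)
src=np.array([[-66,125],[-66,-85],[46,125],[46,-85]])/1000
dst=np.array([FL,FR,BL,BR])[:,:2]
a=src-src.mean(0);b=dst-dst.mean(0)
th=np.arctan2((a[:,0]*b[:,1]-a[:,1]*b[:,0]).sum(),(a*b).sum())
Rz=np.array([[np.cos(th),-np.sin(th)],[np.sin(th),np.cos(th)]])
O=dst.mean(0)-Rz@src.mean(0)
print("jig O",O,"yaw",th,"res mm",1e3*(dst-(O+src@Rz.T)))
W=lambda x,y,z:np.r_[O+Rz@np.array([x,y])/1e3,z/1e3]
J=lambda p:Rz.T@(np.asarray(p)[:2]-O)*1e3
L=plane("top",c(115,531),.016);Rr=plane("top",c(371,519),.016);ring=plane("top",c(140,529),.016)
print("blank",L,Rr,np.linalg.norm(L-Rr),"mid",(L+Rr)/2,"yaw",np.arctan2(-(L-Rr)[0],(L-Rr)[1]),"jig mid",J((L+Rr)/2),"ring",np.linalg.norm(ring-L))
E
python3 - <<'E'
from m import *
h=W(74+66*np.cos(1.10),30,60+66*np.sin(1.1));print("handle_end",h,[ (proj(n,h)).round(1) for n in("top","scene")])
h2=W(74+78*np.cos(1.10),30,60+78*np.sin(1.1));print("tip",h2,proj("top",h2),proj("scene",h2))
for n,p in dict(rampfoot=(-66,0,1),stop=(0,-70,24),left=(0,70,24),hdown=(140,30,60)).items(): print(n,W(*p),proj("scene",W(*p)))
E
```

```text
FL [ 0.42458629 -0.14947386  0.001     ] FR [ 0.44119404 -0.35708284  0.001     ] 0.2082721976874432 BL [ 0.53364361 -0.14045035  0.034     ] BR [ 0.55065311 -0.34952902  0.034     ]
jig O [ 0.49907519 -0.26827718] yaw 0.07945748241908555 res mm [[ 1.22460448 -0.56361783]
 [ 1.16382837  1.16482793]
 [-1.36470541 -0.42998215]
 [-1.02372744 -0.17122794]]
blank [ 0.36369284 -0.1789072   0.016     ] [ 0.37388531 -0.31877842  0.016     ] 0.14024208612754188 mid [ 0.36878908 -0.24884281  0.016     ] yaw 0.07274178914709296 jig mid [-128.33246914   29.71436601] ring 0.013719528021105466
handle_end [ 0.60030339 -0.23012192  0.11881969] [array([325.3, 156.6]), array([335.1, 176.6])]
tip [ 0.60572937 -0.22968987  0.12951417] [325.27195591 152.70087316] [334.68324128 172.12416119]
rampfoot [ 0.43328343 -0.27351585  0.001     ] [360.07988065 255.45357726]
stop [ 0.50463136 -0.33805632  0.024     ] [380.61618267 224.98471224]
left [ 0.49351902 -0.19849803  0.024     ] [327.60244381 233.50651654]
hdown [ 0.63625226 -0.22725948  0.06      ] [331.9524441  182.22447972]
```

Call:
play_rows --moves '[100,4,-3,2,0,0,0.1,100,8,-6,4,0,0,0.2,100,12,-9,6,0,0,0.3,100,16,-13,7,0,0,0.387,100,20,-18,7,0,0,0.387,100,23,-23,7,0,0,0.387,100,26,-29,7,0,0,0.387,100,28,-35,7,0,0,0.387,100,30,-41,7,0,0,0.387,100,30,-47,7,0,0,0.387,100,30,-53,7,0,0,0.387,100,30,-59,7,0,0,0.387,100,30,-65,7,0,0,0.387,100,28,-71,6,0,0,0.387,100,25,-77,4,0,0,0.387,100,22,-82,2,0,0,0.387,100,20,-87.4,-1,0,0,0.387,100,20,-87.4,-4,0,0,0.387,100,17,-87.4,-6,0,0,0.387,100,14,-87.4,-8,0,0,0.387]'

```text
t: 2.6
ee_pos: [0.3358, -0.2545, 0.1503]
ee_rot: [-0.039, 0.999, 0.0, -0.0]
contact_force: [-0.3, 0.5, -0.6]
grip_width: 0.0857
finger_force: 0.0
```

```bash
python3 - <<'E'
from m import *
for n,uv in(("top",(267,243)),("top",(222,225)),("top",(245,228)),("scene",(294,265)),("scene",(280,240)),("top",(366,165))):
    print(n,uv,J(plane(n,uv,.0)).round(),J(plane(n,uv,.1)).round())
s=bot.sense();print(s["t"],s["ee_pos"],R.from_quat(s["ee_rot"]).as_matrix(),s["contact_force"],s["qpos"])
E
```

```text
FL [ 0.42458629 -0.14947386  0.001     ] FR [ 0.44119404 -0.35708284  0.001     ] 0.2082721976874432 BL [ 0.53364361 -0.14045035  0.034     ] BR [ 0.55065311 -0.34952902  0.034     ]
jig O [ 0.49907519 -0.26827718] yaw 0.07945748241908555 res mm [[ 1.22460448 -0.56361783]
 [ 1.16382837  1.16482793]
 [-1.36470541 -0.42998215]
 [-1.02372744 -0.17122794]]
blank [ 0.36369284 -0.1789072   0.016     ] [ 0.37388531 -0.31877842  0.016     ] 0.14024208612754188 mid [ 0.36878908 -0.24884281  0.016     ] yaw 0.07274178914709296 jig mid [-128.33246914   29.71436601] ring 0.013719528021105466
top (267, 243) [-60. 168.] [-62. 156.]
top (222, 225) [-14. 268.] [-21. 245.]
top (245, 228) [-24. 216.] [-29. 199.]
scene (294, 265) [-61. 167.] [-122.  169.]
scene (280, 240) [ 21. 192.] [-50. 191.]
top (366, 165) [106. -66.] [ 86. -53.]
2.6 [ 0.3357879  -0.25446866  0.15032842] [[-9.96880896e-01 -7.89182606e-02 -6.21838999e-04]
 [-7.89185892e-02  9.96880927e-01  5.22838094e-04]
 [ 5.78637965e-04  5.70281964e-04 -9.99999670e-01]] [-0.2947925   0.49225053 -0.61452366] [-7.20454894e-01  2.86676626e-01  2.18198545e+00 -2.77728669e-05
  6.73742824e-01 -2.37023010e+00]
```

Call:
play_rows --moves '[100,-0.6,0,-4,0,0,0,100,-0.6,0,-8,0,0,0,100,-0.6,0,-12,0,0,0,100,-0.6,0,-14,0,0,0,100,-0.6,0,-15.2,0,0,0,100,-0.6,0,-15.2,0,0,0]'

```text
t: 3.35
ee_pos: [0.3307, -0.2543, -0.0011]
ee_rot: [-0.04, 0.999, 0.0, -0.0]
contact_force: [0.1, -0.3, -0.3]
grip_width: 0.0854
finger_force: 0.0
```

```bash
python3 - <<'E'
from h import *
t=bot.get_image("top");s=bot.get_image("scene")
z=lambda a:cv2.resize(a,(390,600),interpolation=cv2.INTER_CUBIC)
cv2.imwrite("pics/c1.png",np.hstack([z(t[150:300,270:370]),z(s[180:330,300:400])]))
print(bot.sense()["qpos"])
E
```

```text
[-7.28299016e-01  5.99847687e-01  2.28932742e+00 -2.85320353e-05
  2.51877274e-01 -2.37831413e+00]
```

View pics/c1.png

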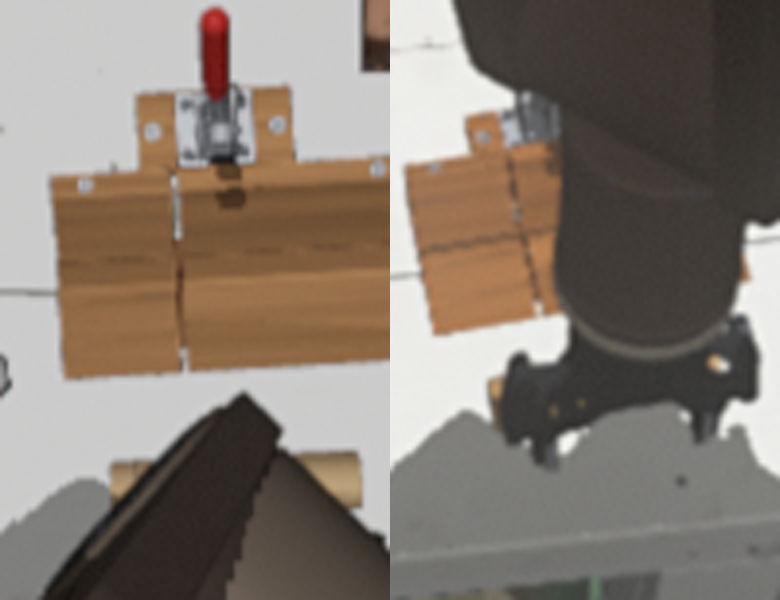

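The fingers sit upright just behind the blank and line up with it.

Call:
play_rows --moves '[100,0.6,0.05,0,0,0,0,100,1.2,0.1,0,0,0,0,100,1.8,0.15,0,0,0,0,100,2.4,0.2,0,0,0,0,100,3.0,0.25,0,0,0,0,100,3.6,0.3,0,0,0,0,100,4.2,0.35,0,0,0,0,100,4.8,0.4,0,0,0,0,100,5.3,0.43,0,0,0,0,100,5.7,0.46,0,0,0,0,100,6.0,0.48,0,0,0,0,100,6.0,0.48,0,0,0,0]'

```text
t: 4.95
ee_pos: [0.3911, -0.2497, -0.0007]
ee_rot: [-0.04, 0.999, -0.0, 0.0]
contact_force: [0.6, -0.9, 0.3]
grip_width: 0.0852
finger_force: 0.0
```

```bash
python3 - <<'E'
from h import *
t=bot.get_image("top");s=bot.get_image("scene")
z=lambda a:cv2.resize(a,(390,600),interpolation=cv2.INTER_CUBIC)
cv2.imwrite("pics/c2.png",np.hstack([z(t[150:300,270:370]),z(s[180:330,300:400])]))
E
```

```text
(no output)
```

View pics/c2.png

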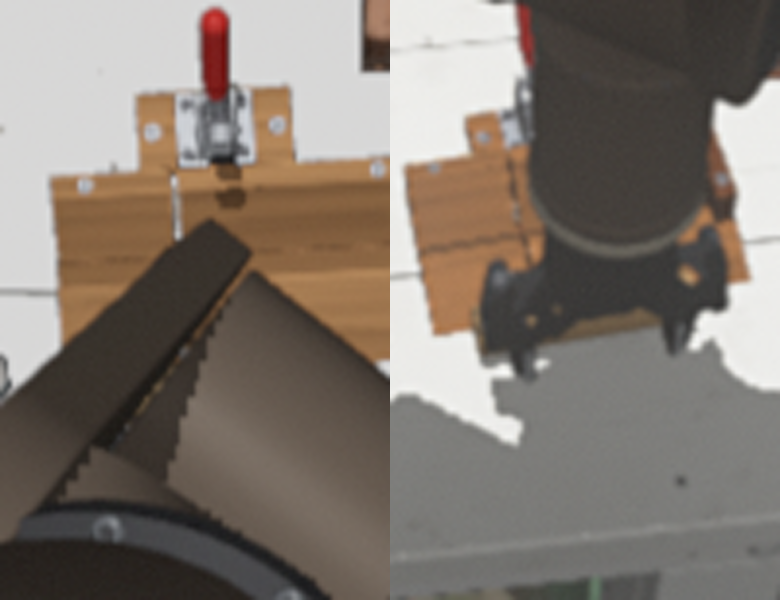

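The blank is against the fingers at the foot of the ramp, about (575,335) in the right half of the crop. Next I push it up the ramp while the tool rises.

Call:
play_rows --moves '[100,0.5,0.04,0,0,0,0,100,1.0,0.08,0.1,0,0,0,100,1.5,0.12,0.2,0,0,0,100,2.0,0.16,0.3,0,0,0,100,2.5,0.2,0.45,0,0,0,100,3.0,0.24,0.6,0,0,0,100,3.5,0.28,0.75,0,0,0,100,4.0,0.32,0.9,0,0,0,100,4.5,0.36,1.0,0,0,0,100,5.0,0.4,1.15,0,0,0,100,5.4,0.43,1.25,0,0,0,100,5.8,0.46,1.3,0,0,0,100,6.2,0.5,1.3,0,0,0,100,6.5,0.52,1.3,0,0,0,100,6.8,0.54,1.3,0,0,0,100,7.1,0.57,1.3,0,0,0,100,7.1,0.57,1.3,0,0,0]'

```text
t: 7.18
ee_pos: [0.4621, -0.2441, 0.0123]
ee_rot: [-0.04, 0.999, -0.0, 0.0]
contact_force: [0.2, -0.5, -0.3]
grip_width: 0.0854
finger_force: 0.0
```

Call:
play_rows --moves '[100,0,0,0,0,0,0,100,-2,-0.15,1,0,0,0,100,-4,-0.3,4,0,0,0,100,-5,3,8,0,0,0,100,-5,8,12,0,0,0,100,-4,14,14,0,0,0,100,-4,18,14,0,0,0,30,-2,18,14,0,0,0]'

```text
t: 8.18
ee_pos: [0.4396, -0.0617, 0.153]
ee_rot: [-0.041, 0.999, 0.0, -0.0]
contact_force: [-0.0, -0.3, 0.0]
grip_width: 0.07
finger_force: 0.0
```

```bash
python3 - <<'E'
from h import *
t=bot.get_image("top");s=bot.get_image("scene")
z=lambda a:cv2.resize(a,(390,600),interpolation=cv2.INTER_CUBIC)
cv2.imwrite("pics/c3.png",np.hstack([z(t[150:300,280:380]),z(s[160:310,300:400])]))
E
```

```text
(no output)
```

View pics/c3.png

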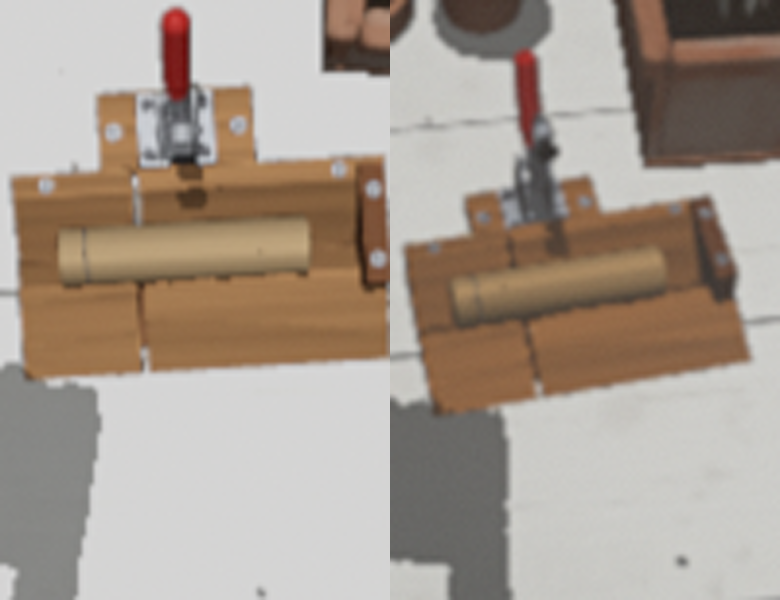

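The blank lies in the groove. Its left end is at about (60,257) in the left half of the crop, and the gap to the stop is still open. The approach to its left end comes next.

Call:
play_rows --moves '[30,2.5,-3,0,0,0,0,30,4.85,-6.1,-3,0,0,0,30,4.85,-6.1,-7,0,0,0,30,4.85,-6.1,-10,0,0,0,30,4.85,-6.1,-12.5,0,0,0,30,4.85,-6.1,-13.6,0,0,0,30,4.85,-6.1,-13.6,0,0,0]'

```text
t: 9.15
ee_pos: [0.4894, -0.1253, 0.0162]
ee_rot: [-0.039, 0.999, 0.0, -0.001]
contact_force: [-0.1, -0.4, 1.1]
grip_width: 0.0255
finger_force: 0.0
```

```bash
python3 - <<'E'
from m import *
s=bot.sense();print(J(s["ee_pos"]),s["ee_pos"],s["grip_width"],"left end jig",J(plane("top",(295.2,213.8),.024)))
t=bot.get_image("top");s=bot.get_image("scene")
z=lambda a:cv2.resize(a,(390,600),interpolation=cv2.INTER_CUBIC)
cv2.imwrite("pics/c4.png",np.hstack([z(t[150:300,260:360]),z(s[160:310,300:400])]))
E
```

```text
FL [ 0.42458629 -0.14947386  0.001     ] FR [ 0.44119404 -0.35708284  0.001     ] 0.2082721976874432 BL [ 0.53364361 -0.14045035  0.034     ] BR [ 0.55065311 -0.34952902  0.034     ]
jig O [ 0.49907519 -0.26827718] yaw 0.07945748241908555 res mm [[ 1.22460448 -0.56361783]
 [ 1.16382837  1.16482793]
 [-1.36470541 -0.42998215]
 [-1.02372744 -0.17122794]]
blank [ 0.36369284 -0.1789072   0.016     ] [ 0.37388531 -0.31877842  0.016     ] 0.14024208612754188 mid [ 0.36878908 -0.24884281  0.016     ] yaw 0.07274178914709296 jig mid [-128.33246914   29.71436601] ring 0.013719528021105466
[  1.73413199 143.31607233] [ 0.48942829 -0.12527563  0.01617745] 0.02548173897682503 left end jig [  0.2516023  100.25289827]
```

View pics/c4.png

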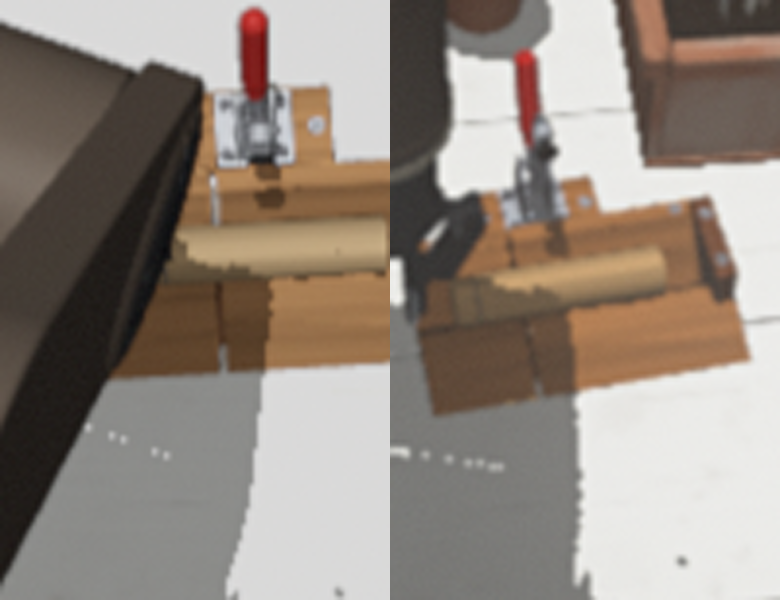

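The fingertip stands beyond the blank's left end at about (455,290) in the right half, and it is clear of the clamp. Pushing along the groove.

Call:
play_rows --moves '[30,-0.1,-0.5,0,0,0,0,30,-0.05,-1,0,0,0,0,30,0,-1.5,0,0,0,0,30,0.05,-2,0,0,0,0,30,0.1,-2.5,0,0,0,0,30,0.15,-2.9,0,0,0,0,30,0.17,-3.3,0,0,0,0,30,0.2,-3.6,0,0,0,0,30,0.22,-3.9,0,0,0,0,30,0.24,-4.1,0,0,0,0,30,0.24,-4.2,0,0,0,0,30,0.24,-4.2,0,0,0,0]'

```text
t: 10.75
ee_pos: [0.4928, -0.1671, 0.0163]
ee_rot: [-0.04, 0.999, -0.0, 0.0]
contact_force: [0.3, -0.4, -0.4]
grip_width: 0.0258
finger_force: 0.0
```

```bash
python3 - <<'E'
from m import *
s=bot.sense();print(J(s["ee_pos"]),s["contact_force"])
t=bot.get_image("top");s=bot.get_image("scene")
z=lambda a:cv2.resize(a,(390,600),interpolation=cv2.INTER_CUBIC)
cv2.imwrite("pics/c5.png",np.hstack([z(t[150:300,290:390]),z(s[160:310,300:400])]))
E
```

```text
FL [ 0.42458629 -0.14947386  0.001     ] FR [ 0.44119404 -0.35708284  0.001     ] 0.2082721976874432 BL [ 0.53364361 -0.14045035  0.034     ] BR [ 0.55065311 -0.34952902  0.034     ]
jig O [ 0.49907519 -0.26827718] yaw 0.07945748241908555 res mm [[ 1.22460448 -0.56361783]
 [ 1.16382837  1.16482793]
 [-1.36470541 -0.42998215]
 [-1.02372744 -0.17122794]]
blank [ 0.36369284 -0.1789072   0.016     ] [ 0.37388531 -0.31877842  0.016     ] 0.14024208612754188 mid [ 0.36878908 -0.24884281  0.016     ] yaw 0.07274178914709296 jig mid [-128.33246914   29.71436601] ring 0.013719528021105466
[  1.78202886 101.36497766] [ 0.32988444 -0.4478279  -0.41936879]
```

View pics/c5.png

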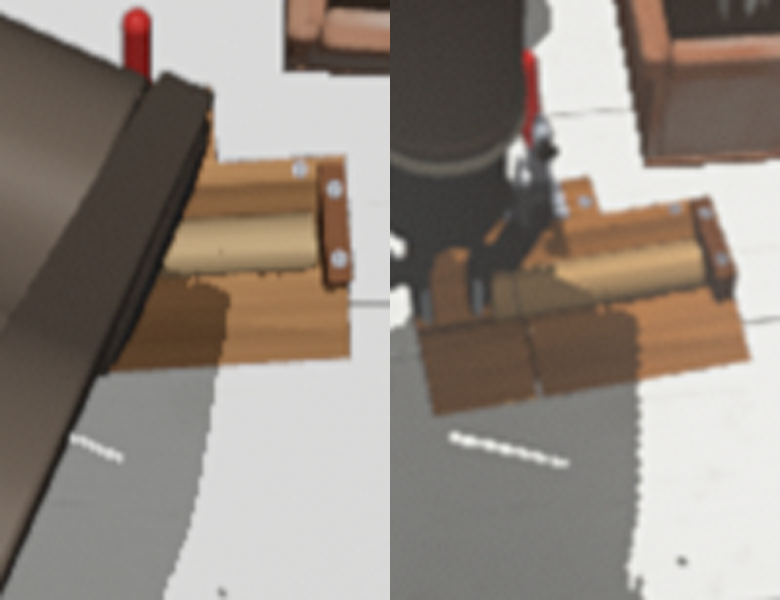

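The blank's right end is a few millimetres short of the stop (gap at about (318,240) in the left half). I'll creep forward and watch the force.

Call:
play_rows --moves '[30,0,-0.1,0,0,0,0,30,0,-0.2,0,0,0,0,30,0.02,-0.3,0,0,0,0,30,0.03,-0.4,0,0,0,0,30,0.03,-0.4,0,0,0,0]'

```text
t: 11.48
ee_pos: [0.4932, -0.1712, 0.0163]
ee_rot: [-0.04, 0.999, -0.0, 0.0]
contact_force: [-0.4, -1.2, -0.8]
grip_width: 0.0254
finger_force: 0.0
```

Call:
play_rows --moves '[30,0,-0.1,0,0,0,0,30,0.0,-0.2,0,0,0,0,30,0,-0.2,0,0,0,0]'

```text
t: 11.85
ee_pos: [0.493, -0.1721, 0.0163]
ee_rot: [-0.04, 0.999, 0.0, -0.0]
contact_force: [2.7, 14.7, 3.3]
grip_width: 0.0258
finger_force: 7.2
```

The force of 15 N shows the blank is against the stop. I back off and go over the clamp with the fingers shut.

Call:
play_rows --moves '[30,0,1.5,0,0,0,0,30,0,3,1,0,0,0,30,0,3,6,0,0,0,0,0,3,12,0,0,0,0,0,3,18,0,0,0,0,1,2.5,21,0,0,0,0,4,-2,21,0,0,0,0,7.5,-6,20,0,0,0,0,7.5,-6,16,0,0,0,0,7.5,-6,12.5,0,0,0,0,7.5,-6,10.9,0,0,0,0,7.5,-6,10.9,0,0,0]'

```text
t: 13.35
ee_pos: [0.5677, -0.2323, 0.1251]
ee_rot: [-0.04, 0.999, 0.0, -0.001]
contact_force: [0.3, 0.1, 0.0]
grip_width: -0.0001
finger_force: 0.0
```

```bash
python3 - <<'E'
from m import *
s=bot.sense();print(J(s["ee_pos"]),s["ee_pos"],s["contact_force"])
t=bot.get_image("top");s=bot.get_image("scene")
z=lambda a:cv2.resize(a,(390,600),interpolation=cv2.INTER_CUBIC)
cv2.imwrite("pics/c6.png",np.hstack([z(t[130:280,290:390]),z(s[140:290,290:390])]))
E
```

```text
FL [ 0.42458629 -0.14947386  0.001     ] FR [ 0.44119404 -0.35708284  0.001     ] 0.2082721976874432 BL [ 0.53364361 -0.14045035  0.034     ] BR [ 0.55065311 -0.34952902  0.034     ]
jig O [ 0.49907519 -0.26827718] yaw 0.07945748241908555 res mm [[ 1.22460448 -0.56361783]
 [ 1.16382837  1.16482793]
 [-1.36470541 -0.42998215]
 [-1.02372744 -0.17122794]]
blank [ 0.36369284 -0.1789072   0.016     ] [ 0.37388531 -0.31877842  0.016     ] 0.14024208612754188 mid [ 0.36878908 -0.24884281  0.016     ] yaw 0.07274178914709296 jig mid [-128.33246914   29.71436601] ring 0.013719528021105466
[71.30275463 30.38694175] [ 0.56774105 -0.23232653  0.12509267] [0.32361284 0.09283432 0.02696058]
```

View pics/c6.png

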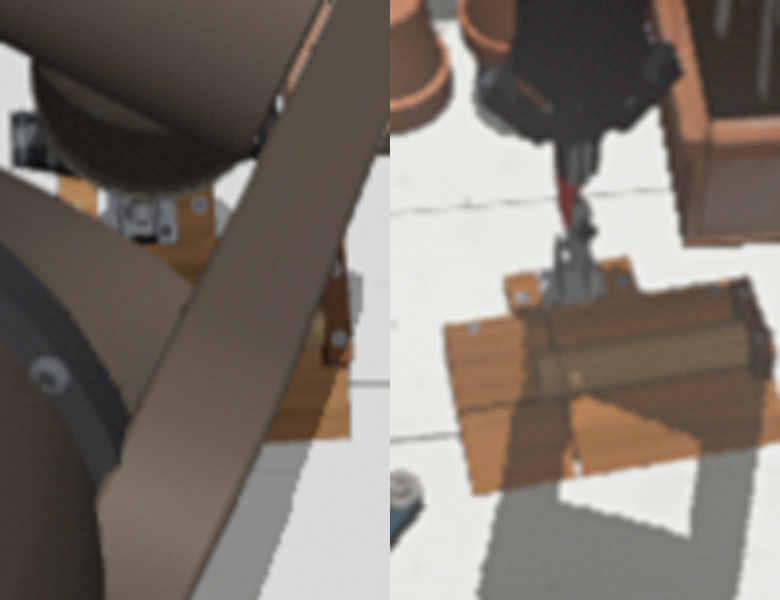

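The shut fingers are in line with the red handle, just in front of it, at about (570,180) in the right half. Pressing along its arc.

Call:
play_rows --moves '[0,0.7,0.05,0,0,0,0,0,1.4,0.1,-0.2,0,0,0,0,2.0,0.15,-0.5,0,0,0,0,2.6,0.2,-0.8,0,0,0,0,3.2,0.25,-1.2,0,0,0,0,3.7,0.29,-1.6,0,0,0,0,4.1,0.33,-2.1,0,0,0,0,4.5,0.36,-2.6,0,0,0,0,4.9,0.39,-3.1,0,0,0,0,5.2,0.41,-3.7,0,0,0,0,5.4,0.43,-4.2,0,0,0,0,5.5,0.44,-4.7,0,0,0,0,5.5,0.44,-4.7,0,0,0]'

```text
t: 15.08
ee_pos: [0.6238, -0.2287, 0.0782]
ee_rot: [-0.04, 0.999, -0.0, 0.0]
contact_force: [0.1, -0.3, 0.9]
grip_width: 0.0001
finger_force: 0.5
```

Call:
play_rows --moves '[0,0.1,0,-0.3,0,0,0,0,0.2,0,-0.6,0,0,0,0,0.2,0,-0.9,0,0,0,0,0.2,0,-0.9,0,0,0]'

```text
t: 15.58
ee_pos: [0.6255, -0.2286, 0.0692]
ee_rot: [-0.04, 0.999, -0.0, 0.0]
contact_force: [2.6, 1.0, 3.1]
grip_width: 0.0001
finger_force: 1.5
```

Call:
play_rows --moves '[0,0,0,-0.15,0,0,0,0,0,0,-0.3,0,0,0,0,0,0,-0.3,0,0,0]'

```text
t: 15.95
ee_pos: [0.6258, -0.2288, 0.0677]
ee_rot: [-0.04, 0.999, -0.0, 0.001]
contact_force: [-1.2, 3.5, 23.5]
grip_width: 0.0003
finger_force: 11.6
```

Call:
play_rows --moves '[0,0,0,-0.2,0,0,0,0,0,0,-0.3,0,0,0,0,0,0,-0.3,0,0,0]'

```text
t: 16.32
ee_pos: [0.626, -0.2288, 0.0668]
ee_rot: [-0.04, 0.999, -0.001, 0.001]
contact_force: [-11.1, 6.3, 52.5]
grip_width: -0.0002
finger_force: 26.8
```

Force climbs steeply with almost no travel, so the handle is on its end stop. I retreat and check.

Call:
play_rows --moves '[0,0,0,1,0,0,0,0,0,0,5,0,0,0,0,0,0,11,0,0,0,0,-2,5,16,0,0,0,0,-4,11,18,0,0,0,0,-7,17,18,0,0,0,0,-9,23,18,0,0,0,0,-9,23,18,0,0,0,0,-9,23,18,0,0,0]'

```text
t: 17.45
ee_pos: [0.5347, 0.0021, 0.2432]
ee_rot: [-0.041, 0.999, -0.0, -0.0]
contact_force: [1.3, -0.4, 0.5]
grip_width: 0.0001
finger_force: 0.0
```

```bash
python3 - <<'E'
from m import *
t=bot.get_image("top");s=bot.get_image("scene")
z=lambda a:cv2.resize(a,(390,600),interpolation=cv2.INTER_CUBIC)
cv2.imwrite("pics/c7.png",np.hstack([z(t[130:280,290:390]),z(s[140:290,290:390])]))
for n in("top","scene"):print(n,[proj(n,W(*p)) for p in((152,30,60),(70,30,60))])
for n,im in(("top",t),("scene",s)):
    b,g,r=[im[...,i].astype(int) for i in range(3)]
    m=((r>90)&(g<50)&(b<60)).astype('uint8');m[:, :300]=0;m[:,360:]=0;m[220:]=0
    ys,xs=np.nonzero(m);print(n,len(xs),xs.min(),xs.max(),ys.min(),ys.max())
E
```

```text
FL [ 0.42458629 -0.14947386  0.001     ] FR [ 0.44119404 -0.35708284  0.001     ] 0.2082721976874432 BL [ 0.53364361 -0.14045035  0.034     ] BR [ 0.55065311 -0.34952902  0.034     ]
jig O [ 0.49907519 -0.26827718] yaw 0.07945748241908555 res mm [[ 1.22460448 -0.56361783]
 [ 1.16382837  1.16482793]
 [-1.36470541 -0.42998215]
 [-1.02372744 -0.17122794]]
blank [ 0.36369284 -0.1789072   0.016     ] [ 0.37388531 -0.31877842  0.016     ] 0.14024208612754188 mid [ 0.36878908 -0.24884281  0.016     ] yaw 0.07274178914709296 jig mid [-128.33246914   29.71436601] ring 0.013719528021105466
top [array([323.47938379, 140.74356428]), array([325.60950271, 178.17220342])]
scene [array([331.06040573, 179.07196462]), array([337.41414188, 201.52643503])]
top 76 321 327 142 167
scene 18 330 335 180 194
```

View pics/c7.png

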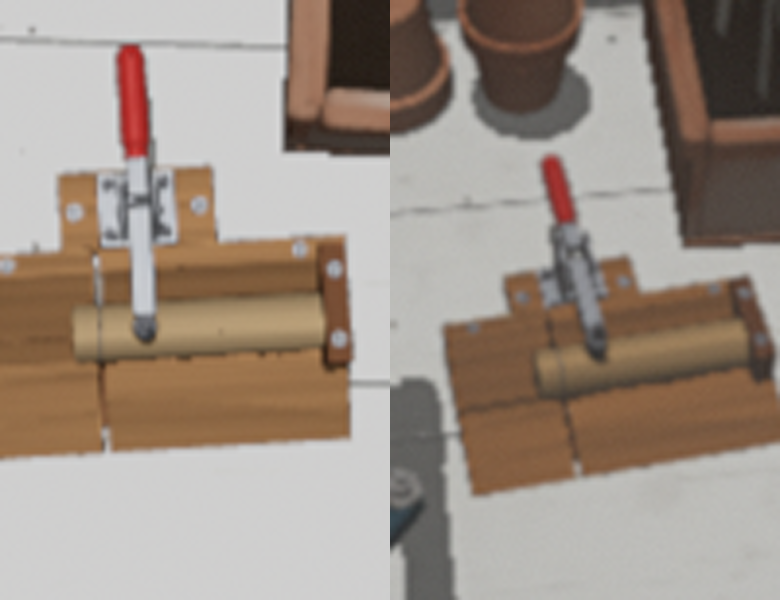

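The handle is level: its tip falls within 1–2 px of the predicted fully-down point. The foot is on the blank at about (145,328) in the left half, and the blank's end meets the stop at (325,310). Handing in.

```bash
python3 -c "
from station import bot
print(bot.sign_off())"
```

```text
the job is handed in; nothing more can be done
None
```

The blank was rolled into the V-groove, slid up against the end stop and clamped with the red handle fully down, then handed in at about 17.5 s; the tape measure, marker and tin were not touched.

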